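# Unlatch the drip trays and peel the top one off for inspection

### The job

Fit the orange square-socket key fully onto the square shaft of the red latch and turn it about a quarter turn clockwise (seen from above), so that the red arm swings clear of the trays; leave the key on the shaft. The top tray is stuck by dried ink to the trays below at the end away from its yellow tab, so do not pull it straight up: lift it by the tab so that the tab corner rises first and the tray peels off, while the lower trays stay lying where they are. Finish while holding the tray by its tab, still, with its centre over the middle of the white light panel and every part of it at least 8 cm above the bench, without disturbing the other things on the bench.

Things in the scene. Friction and masses are not known exactly. Their poses are not given: they have to be found in the camera images.
- key_grip (a point): centre of the loose key's grip: orange bar 44 mm long (its x axis), 12 mm thick (y), 27 mm tall (z) on a dark 26 x 26 x 25 mm socket; this point is 38 mm above the key's underside, 14 mm below its top; 120 g. It stands upright on the bench, in a row with two bystanders, in any order
- key_bore (a point): centre of the mouth of the key's square bore, in its underside: bore 14.5 mm square, 20 mm deep, its sides parallel to the key's x and y axes
- shaft (a point): On the latch axis, at the top of the full 12.5 mm square shaft (sides along this point's x, y; thinner 9.5 mm lead-in goes 4 mm higher). Fully fitted, the key's underside rests on the red hub 15 mm below this point, in any of four quarter turns. y points along the red arm (44 mm long, 13 wide, 6 thick, top 15 mm below this point). Turns with the latch
- latch (a joint): angle of the latch in rad: 0 to 0.3 at the start, with the arm 2 mm above the flange of the top tray; grows clockwise seen from above; at 1.2 or more the arm is clear of the trays; stop at 2.0. It stays where it is left (friction 0.06 N m). The key has about 0.2 rad of rotational play on the shaft
- tray_tab (a point): centre of the yellow upright tab at one corner of the top tray: 26 mm long (tray x), 5 mm thick (tray y), 33 mm tall; this point is 19 mm above the flange's top, 14 mm below the tab's top. Axes are the tray's. Grip it across its thickness, from above; while lifting, tilt the gripper with the tray or grip lightly so that the tab can turn; a firm grip kept upright drags the pile up
- tray_mid (a point): centre of the top tray (steel, 150 g), underside of its 3 mm flange; x to the tab end, z up. Flange x -83 to +105, y -66 to +66 mm; pocket 24 mm deep. Tab at x 90, y 40 mm. Dried ink grips its sides 58 mm from here at -x, about 14 N in all; raising the tab about the far edge (x -83) takes some 4 N, and at 0.35 rad tilt the ink has let go. A straight pull lifts the pile too
- tray_end (a point): middle of the edge of the tray's flange at the stuck end (x = -83 mm in the tray's axes)
- pile: the lower trays, stuck to one another as one loose piece of 950 g, 34 mm high, pocket 148 x 108 mm; origin at the centre of the underside, axes as the top tray's; it lies on the cradle plate
- cradle: fixed plywood base plate, 260 x 250 x 6 mm, under the trays, carrying the latch post (24 mm in diameter, at x = 30, y = -92 mm in its axes); origin on the bench under the centre of the trays; all heights above it: flange of the top tray 40 to 43 mm, red arm 45 to 51 mm, top of the shaft 70 mm
- panel_mid (a point): centre of the top of the fixed white light panel with grey frame, 150 x 200 mm, 10 mm high, lying on the bench
- handwheel: bystander: black round knob with a round bore, 48 mm in diameter, 42 mm high; origin under its centre
- inkpot: bystander: blue ink jar with black lid, 48 mm in diameter, 45 mm high; origin under its centre
- tape: bystander: roll core ring, 90 mm in diameter, 25 mm high; origin under its centre
- bottle: bystander: magenta ink bottle, 60 mm in diameter, 120 mm high; origin under its centre
- screwdriver: bystander: screwdriver lying on the bench; origin under it
- collar: bystander: aluminium collar, 44 mm in diameter, 14 mm high; origin under its centre
Mind the look-alikes: they are no part of the job. There is more than one size of the part that bears panel_mid; the job needs the larger.

How it is judged:
By the outcome, as a careful person would: the job done as asked, in the order asked, and still so for the second after the job is handed in, while the arm keeps its last pose, push and grip.
It also fails if it takes over 61 s, if anything falls off the work surface, if the arm or the gripper's body presses on something with over 40 N, if the wrist force passes 120 N, or if a joint passes its speed limit or range.

### The arm

A 6-joint arm with a two-finger parallel gripper is mounted at the origin on the work surface. World frame = base frame: x ahead of the robot, y to its left, z up, the work surface at z = 0. Lengths are in m, angles in degrees, forces in N, time in s.
With the tool pointing down it reaches from about 0.375 to 0.9 m from the base axis. Payload 3.1 kg.
Tool frame: the origin (TCP) lies between the finger pads; the fingertips stand bot.tip_extent ahead of it and the grasp point (between the pads) lies 2 mm behind it (bot.tip_extent is the distance from the TCP to the fingertips, in m); z points along the fingers, y is the direction in which the jaws open and shut (so a half turn about z gives the same grasp; the last joint's range is limited). The gripper opens to 87 mm and grips with 3 to 60 N. Pads are 19 mm wide; open, the fingers measure 117 mm over their backs; the gripper's body (75 mm by 190 mm) begins 51 mm behind the grasp point.
Start: joints at [62.023, 30.224, 82.088, -0, 67.689, -10.227], TCP at [0.191, 0.595, 0.24] pointing down, gripper open.
Joint ranges: [-176.69, 176.69], [-43.24, 126.21], [12.49, 139.97], [-82, 262], [0, 151.66], [-163.58, 163.58]. Speed limits (degrees/s): [159.86, 159.86, 180, 180, 180, 180].

### API

Orientations are given as a 3x3 rotation matrix whose columns are the frame's x, y, z axes.
In Python, from rig import bot, imaging, recognise, masks_of, mark_of gives the robot as it stands.
- The arm moves only by the tool send_rows, never from a script. Its argument "plan" is a list that holds one entry, the list of rows, each a list of 5 numbers: the shift along the world's x, y, z normalised to -1 to 1, where 1 is 0.03 m, then the turn about the world's z normalised to -1 to 1, where 1 is 0.1 rad, then the closure, from -1 (fully open) to 1 (shut). A call has 1 to 20 rows; each row shifts and turns the commanded pose from where the row before left it; what a row does not reach is not made up. A row lasts 1/10 s, in which the tool goes at most 50 mm and 8.59 degrees, less where a joint would pass 70% of its speed; a pose out of reach is approached as far as the arm can. A call with a number of a shift or a turn outside -1 to 1 is refused whole. A call with a gripper value outside its range is refused whole. The fingers move at their own pace and stop on an object; the grip force is fixed at half the most. Time passes only in rows, so rows that do not move let the fingers close. It gives the time, the measured TCP pose, the force and the opening at its end, in the units of the state.
- bot.read_state(): the state, without advancing time (a new reading comes with each control period).
- imaging.capture(name): name is "scene" or "top" or "wrist"; returns a dict with "img" (384x512x3 uint8, blue, green, red), "mtx" (3x3 intrinsics, pixels), "pose" (4x4, takes a point from camera to world coordinates); the wrist camera has in their place "T_tool_cam" (4x4, takes a point from camera to tool coordinates, whose origin is the TCP and whose axes are the flange's). Camera axes: x right, y down, z forward; pixel columns grow to the right and rows downward; lengths in m; the calibration is good to about 2 mm. A picture is of the moment at which its call begins: read the wrist's pose just before it. There is no depth.
- bot.hand_in(): hands the job in, once; it reports no verdict.
Trained networks look in the newest picture that a camera, given by its name, has taken for a name from the list of things; names that differ only in an ending like _2 or _b are one class to them, and where a whole thing is asked for, a point or a joint stands for the part that bears it (a point fixed in the world has none). Each returns a list of dicts, best first, with "conf" (0 to 1); they miss things now and then, are a little off and sometimes report something else, mostly with a low value. They report only what shows in the picture. A call takes as long as a camera call. They do not tell look-alikes from the thing itself.
- recognise(camera, target): "at" ([x, y, z] in m, in world coordinates, good to about 4 mm: the middle of the surface that is visible of it).
- masks_of(camera, target): "region" (384x512 bool, what is visible of it).
- mark_of(camera, target): "at" ([x, y, z] in m, in world coordinates, good to about 4 mm: a listed point, or the origin of a listed thing).
The state is a dict: "time_s": time; "joint_positions": joint angles; "qvel": joint speeds; "tau": joint torques, N m; "position": TCP position; "tcp_rot": TCP orientation; "force": force on the tool from outside, world axes, zero at the start; "moment": the same for the moment, N m; "opening": opening from 0.0 (shut) to 1.0 (fully open).
Only numpy, scipy, OpenCV 4.12 (cv2) and the standard library are available. Lean on these libraries where they do the work, as an engineer would, in place of code of your own. Each camera call takes 0.05 s, during which the arm holds its last target.

## Working session

There is one attempt and no reset: what is moved stays moved. The work goes in short steps, Python scripts to look and compute and a tool call to move; the robot and the scene stay as the last step left them, time stands still between calls to the robot, and variables do not carry over. Pictures are saved under pics/ and viewed, and the job is handed in when it is done.

Besides the shell and the picture viewer there is one more tool, called as name(argument=value, ...), one argument or row to a line, values as JSON. send_rows: Moves the arm, as the interface text tells. Its arguments: {"type":"object","properties":{"plan":{"type":"array"}},"required":["plan"]}

```bash
ls; mkdir -p pics
python3 - <<'E'
from rig import bot, imaging, recognise, masks_of, mark_of
import cv2
print(bot.read_state(), bot.tip_extent)
for n in ["scene","top","wrist"]:
    d=imaging.capture(n); cv2.imwrite(f"pics/{n}0.png",d["img"])
    print(n,d["mtx"].tolist(),d.get("pose",d.get("T_tool_cam")).round(4).tolist())
for n in ["scene","top"]:
    for t in ["key_grip","key_bore","shaft","tray_tab","tray_mid","tray_end","panel_mid","pile","cradle","handwheel","inkpot","tape","bottle","screwdriver","collar"]:
        print(n,t,[(round(r["conf"],2),[round(float(x),4) for x in r["at"]]) for r in mark_of(n,t)][:4])
print(bot.read_state()["time_s"])
E
```

```text
pics
{'time_s': 0.0, 'joint_positions': array([ 6.20235417e+01,  3.02776359e+01,  8.21565828e+01, -9.66739507e-04,
        6.76890368e+01, -1.02274879e+01]), 'qvel': array([ 0.08994336, -0.03259582, -0.10869029, -0.06850492, -0.03210727,
        0.03188745]), 'tau': array([-1.17540923e-03, -4.40052545e+01, -1.76586431e+01,  6.31208997e-02,
        5.82629757e-02, -1.56491142e-04]), 'position': array([0.19017509, 0.59463145, 0.23858477]), 'tcp_rot': array([[-9.52403053e-01,  3.04840012e-01, -9.95366831e-04],
       [ 3.04841417e-01,  9.52401215e-01, -1.90714486e-03],
       [ 3.66614516e-04, -2.11979963e-03, -9.99997686e-01]]), 'force': array([-0.41674704, -0.59694728,  0.46431676]), 'moment': array([-0.00733962,  0.01606766, -0.00979486]), 'opening': 0.9996346477881292} 0.017
scene [[369.180619461965, 0.0, 257.14173994551675], [0.0, 369.180619461965, 191.63880935176488], [0.0, 0.0, 1.0]] [[0.6623, 0.4395, -0.6067, 1.222], [0.7492, -0.391, 0.5346, -0.5601], [-0.0023, -0.8087, -0.5882, 0.6538], [0.0, 0.0, 0.0, 1.0]]
top [[472.6180182292618, 0.0, 254.76555376886444], [0.0, 472.618018229
[... 1622 characters left out ...]
623, 0.039])]
top tray_end [(0.84, [0.4339, 0.1641, 0.0435]), (0.42, [0.4469, -0.0604, 0.001])]
top panel_mid [(0.76, [0.4483, -0.4383, 0.0082]), (0.58, [0.6237, -0.2677, 0.0113]), (0.45, [0.4437, -0.1694, 0.0016]), (0.32, [0.461, -0.283, 0.0381])]
top pile [(0.45, [0.4538, -0.2796, -0.0033])]
top cradle [(0.48, [0.5411, 0.0649, 0.063]), (0.43, [0.3984, 0.4083, 0.0021])]
top handwheel [(0.56, [0.442, -0.1709, -0.0001])]
top inkpot [(0.56, [0.4452, -0.0569, -0.0008])]
top tape [(0.6, [0.7708, -0.0086, -0.004])]
top bottle [(0.83, [0.7814, 0.1191, -0.0038]), (0.19, [0.5153, 0.1624, 0.0376])]
top screwdriver [(0.64, [0.3984, 0.4078, -0.0008])]
top collar [(0.4, [0.6131, -0.4263, -0.0002])]
1.65
```

View pics/scene0.png

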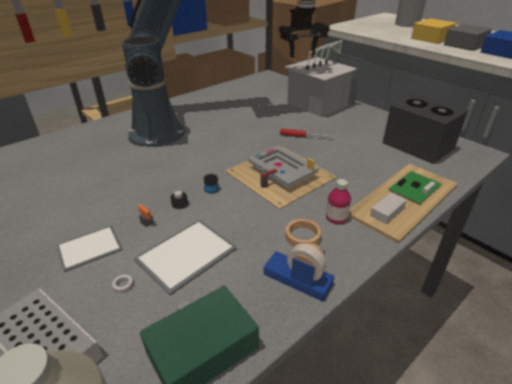

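View pics/top0.png

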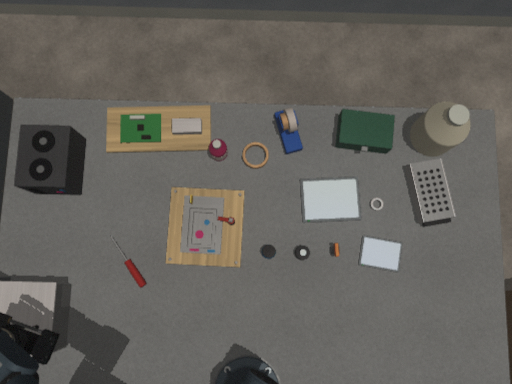

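View pics/wrist0.png

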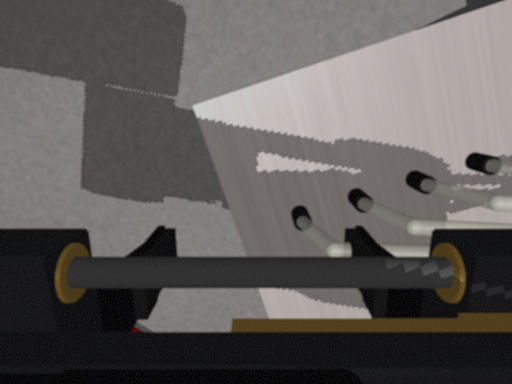

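Candidates for the key: the orange bar at top (336,249) / scene (146,214). In the same row are the black knob at (302,253) and the ink jar at (268,251). The red screwdriver at (135,270) is not in the row. The key is the orange one. For the panel, the large one is at top (330,200) and the smaller look-alike at (381,254). Next I go over the latch for a close look.

send_rows(
  plan=[
    [[0,0,0.7,0,-1],[0.6,-0.9,0.3,0.6,-1],[0.65,-0.95,0,0.6,-1],[0.65,-0.95,0,0.6,-1],[0.65,-0.95,0,0.6,-1],[0.65,-0.95,0,0.6,-1],[0.65,-0.95,0,0.1,-1],[0.65,-0.95,0,0,-1],[0.65,-0.95,0,0,-1],[0.65,-0.95,0,0,-1],[0.65,-0.95,0,0,-1],[0.65,-0.95,0,0,-1],[0.65,-0.95,0,0,-1],[0.65,-0.95,0,0,-1],[0.65,-0.95,0,0,-1],[0.65,-0.95,0,0,-1],[0.65,-0.95,0,0,-1],[0.65,-0.95,0,0,-1],[0.6,-0.8,0,0,-1],[0,0,0,0,-1]],
  ],
)

```text
time_s: 3.65
position: [0.5414, 0.0851, 0.2697]
tcp_rot: [[-1.0, 0.004, 0.003], [0.004, 1.0, -0.001], [-0.003, -0.001, -1.0]]
force: [-0.5, 0.2, 0.2]
opening: 1.001
```

```bash
cat > h.py <<'E'
from rig import bot, imaging, recognise, masks_of, mark_of
import cv2, numpy as np
def cam(n):
    s=bot.read_state(); d=imaging.capture(n)
    if n=="wrist":
        T=np.eye(4);T[:3,:3]=s["tcp_rot"];T[:3,3]=s["position"]
        d["pose"]=T@d["T_tool_cam"]
    return d
def ray(d,u,v,z):
    r=d["pose"][:3,:3]@np.linalg.inv(d["mtx"])@np.array([u,v,1.0]); o=d["pose"][:3,3]
    return o+r*(z-o[2])/r[2]
def proj(d,p):
    q=np.linalg.inv(d["pose"])@np.r_[p,1]; w=d["mtx"]@q[:3]; return w[:2]/w[2]
def st():
    s=bot.read_state(); R=s["tcp_rot"]
    print("t",round(s["time_s"],2),"p",s["position"].round(4),"yawx",round(float(np.degrees(np.arctan2(R[1,0],R[0,0]))),2),"F",s["force"].round(2),"M",s["moment"].round(2),"op",round(s["opening"],4),"z",R[:,2].round(3))
    return s
E
python3 - <<'E'
from h import *
st()
d=cam("wrist"); cv2.imwrite("pics/w1.png",d["img"]); np.savez("w1.npz",pose=d["pose"],mtx=d["mtx"])
for t in ["shaft","tray_tab","tray_mid","tray_end","cradle"]:
    print(t,[(round(r["conf"],2),np.round(r["at"],4).tolist()) for r in mark_of("wrist",t)][:3])
E
```

```text
t 3.65 p [0.5414 0.0851 0.2697] yawx 179.78 F [-0.52  0.18  0.17] M [ 0.02  0.03 -0.04] op 1.0007 z [ 0.003 -0.001 -1.   ]
shaft [(0.85, [0.5384, 0.0682, 0.0687])]
tray_tab [(0.59, [0.6079, 0.2004, 0.0657])]
tray_mid [(0.83, [0.5152, 0.1625, 0.0387])]
tray_end [(0.8, [0.4342, 0.1635, 0.0402])]
cradle []
```

View pics/w1.png

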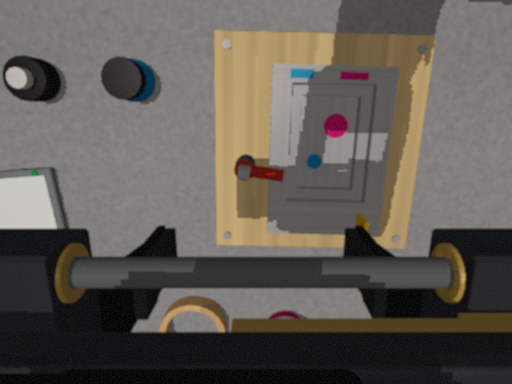

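Run:
```python
from h import *
im=cv2.imread("pics/w1.png")
c=im[140:205,215:305]; cv2.imwrite("pics/w1c.png",cv2.resize(c,None,fx=8,fy=8,interpolation=cv2.INTER_CUBIC))
c=im[25:255,200:440]; cv2.imwrite("pics/w1d.png",cv2.resize(c,None,fx=2.5,fy=2.5,interpolation=cv2.INTER_CUBIC))
```

```text
(no output)
```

View pics/w1c.png

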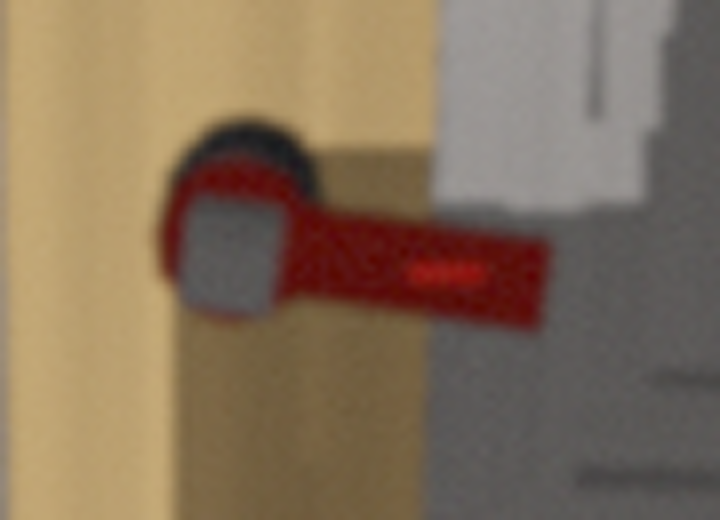

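View pics/w1d.png

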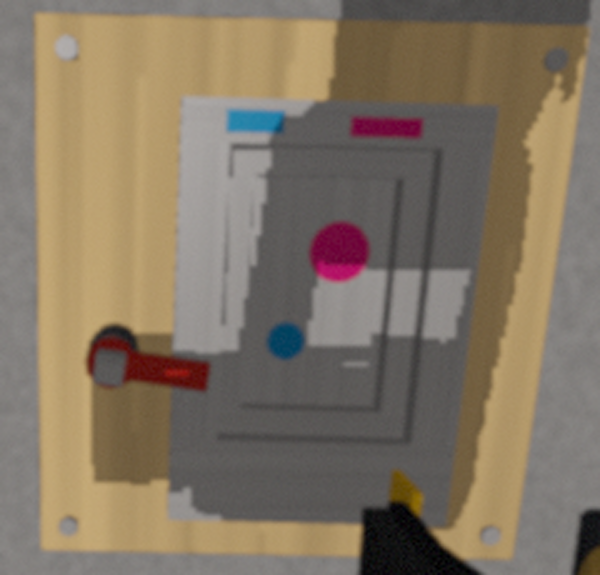

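Run:
```python
from h import *
f=np.load("w1.npz"); d=dict(pose=f["pose"],mtx=f["mtx"])
def C(u,v,z): return ray(d,215+u/8,140+v/8,z)[:2]
def D(u,v,z): return ray(d,200+u/2.5,25+v/2.5,z)[:2]
a=[C(300,210,.051),C(552,240,.051),C(541,330,.051),C(300,296,.051)]
for i,j in((0,1),(3,2)): e=a[j]-a[i]; print("arm ang cw from +y",np.degrees(np.arctan2(e[0],e[1])))
e=a[2]-a[1]; print(np.linalg.norm(e)); m=(a[1]+a[2])/2; print("arm end mid",m)
dirn=(a[1]-a[0]+a[2]-a[3]); dirn/=np.linalg.norm(dirn); print("axis from arm", m-dirn*.044)
print("sq", C(234,255,.070), C(234,255,.066))
t=[D(183,97,.043),D(497,107,.043),D(168,518,.043),D(450,525,.043)]
print(t); 
for i,j in((0,2),(1,3)): e=t[j]-t[i]; print("x axis yaw",np.degrees(np.arctan2(e[1],e[0])))
e=t[1]-t[0]; print("y axis yaw",np.degrees(np.arctan2(e[1],e[0]))-90, np.linalg.norm(e))
b=[D(66,47,.006),D(555,60,.006),D(67,525,.006),D(490,535,.006)]
print(np.array(b),np.mean(b,0))
for i,j in((0,2),(1,3)): e=b[j]-b[i]; print("cradle x yaw",np.degrees(np.arctan2(e[1],e[0])))
for i,j in((0,1),(2,3)): e=b[j]-b[i]; print("cradle y yaw",np.degrees(np.arctan2(e[1],e[0]))-90)
```

```text
arm ang cw from +y 7.059219122400691
arm ang cw from +y 8.385914211394805
0.012757196522364097
arm end mid [0.54789533 0.11244591]
axis from arm [0.54199102 0.06884385]
sq [0.53971534 0.07025145] [0.54051526 0.07005761]
[array([0.43115279, 0.10072919]), array([0.43547773, 0.23139177]), array([0.61782335, 0.09498052]), array([0.62177373, 0.22874623])]
x axis yaw -1.7639131913965154
x axis yaw -0.8135866539182368
y axis yaw -1.89580282145036 0.13073413297822914
[[0.40596127 0.04933969]
 [0.41210452 0.26984744]
 [0.6362108  0.04309962]
 [0.64248028 0.26430993]] [0.52418922 0.15664917]
cradle x yaw -1.5524120032137778
cradle x yaw -1.376945533323838
cradle y yaw -1.595822488818996
cradle y yaw -1.6234244448712758
```

send_rows(
  plan=[
    [[-0.2,-0.95,0,0,-1],[-0.22,-0.95,0,0,-1],[-0.22,-0.95,0,0,-1],[-0.22,-0.95,0,0,-1],[-0.22,-0.95,0,0,-1],[-0.22,-0.95,-0.2,0,-1],[-0.22,-0.95,-0.2,0,-1],[-0.22,-0.95,-0.3,0,-1],[-0.22,-0.95,-0.3,0,-1],[-0.22,-0.95,-0.3,0,-1],[-0.22,-0.95,-0.3,0,-1],[-0.22,-0.95,-0.3,0,-1],[-0.22,-0.9,-0.3,0,-1],[0,0,0,0,-1]],
  ],
)

```text
time_s: 5.35
position: [0.4528, -0.2828, 0.2027]
tcp_rot: [[-1.0, 0.002, -0.001], [0.002, 1.0, -0.001], [0.001, -0.001, -1.0]]
force: [-0.7, 0.2, 0.4]
opening: 0.998
```

Run:
```python
from h import *
st()
d=cam("wrist"); cv2.imwrite("pics/w2.png",d["img"]); np.savez("w2.npz",pose=d["pose"],mtx=d["mtx"])
for t in ["key_grip","key_bore","handwheel","inkpot"]:
    print(t,[(round(r["conf"],2),np.round(r["at"],4).tolist()) for r in mark_of("wrist",t)][:3])
u,v=proj(d,[.456,-.284,.04]).astype(int); print(u,v)
u=max(u,50);v=max(v,40)
c=d["img"][v-40:v+40,u-50:u+50]; cv2.imwrite("pics/w2c.png",cv2.resize(c,None,fx=7,fy=7,interpolation=cv2.INTER_CUBIC))
```

```text
t 5.35 p [ 0.4528 -0.2828  0.2027] yawx 179.89 F [-0.72  0.23  0.38] M [ 0.04  0.02 -0.01] op 0.9978 z [-0.001 -0.001 -1.   ]
key_grip [(0.64, [0.4512, -0.2811, 0.0373])]
key_bore [(0.9, [0.4566, -0.2841, -0.0028])]
handwheel [(0.57, [0.4374, -0.1703, -0.0035])]
inkpot [(0.76, [0.4458, -0.0614, -0.0013])]
256 185
```

View pics/w2.png

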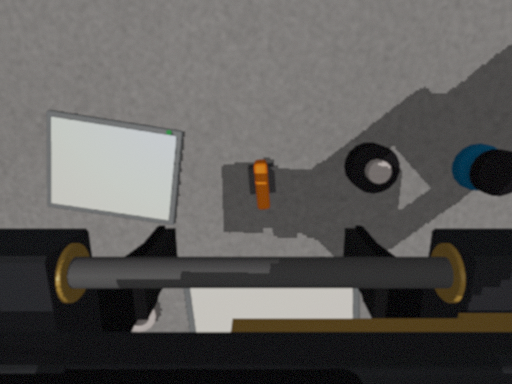

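View pics/w2c.png

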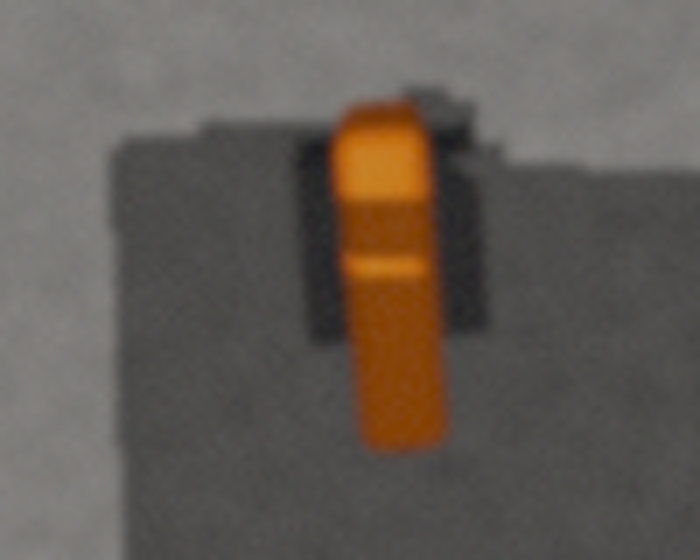

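Run:
```python
from h import *
f=np.load("w2.npz"); d=dict(pose=f["pose"],mtx=f["mtx"])
def C(u,v,z): return ray(d,206+u/7,145+v/7,z)[:2]
P=[C(333,128,.052),C(427,126,.052),C(448,445,.052),C(364,450,.052)]
for p in P: print(p.round(4))
print(np.mean(P,0))
for i,j in((0,3),(1,2)): e=P[j]-P[i]; print("x yaw",np.degrees(np.arctan2(e[1],e[0])),np.linalg.norm(e))
print(np.linalg.norm(P[1]-P[0]))
# socket top z=.025
S=[C(297,143,.025),C(478,133,.025),C(488,330,.025),C(311,342,.025)]
print(np.mean(S,0),[ (np.degrees(np.arctan2(*(S[j]-S[i])[::-1])),np.linalg.norm(S[j]-S[i])) for i,j in((0,3),(1,2),(0,1),(3,2))])
```

```text
[ 0.4331 -0.2868]
[ 0.4328 -0.2748]
[ 0.4753 -0.2719]
[ 0.476 -0.283]
[ 0.45430279 -0.27912535]
x yaw 5.094947307277704 0.04306415112821273
x yaw 3.969621164737806 0.04256165467541934
0.011954280262426098
[ 0.45330864 -0.27889974] [(np.float64(3.4001961258766005), np.float64(0.028670532519604188)), (np.float64(3.436637921679884), np.float64(0.02831352432852745)), (np.float64(93.12005045060721), np.float64(0.025183070651859252)), (np.float64(93.93192994211569), np.float64(0.025201863141409785))]
```

send_rows(
  plan=[
    [[0.04,0.11,-0.9,0.68,-1],[0,0,-0.9,0,-1],[0,0,-0.9,0,-1],[0,0,-0.9,0,-1],[0,0,-0.8,0,-1],[0,0,-0.5,0,-1],[0,0,-0.35,0,-1],[0,0,0,0,-1]],
  ],
)

```text
time_s: 6.4
position: [0.4544, -0.2763, 0.0453]
tcp_rot: [[-0.998, -0.069, -0.001], [-0.069, 0.998, 0.001], [0.001, 0.002, -1.0]]
force: [-0.4, 0.5, 1.2]
opening: 1.0
```

Run:
```python
from h import *
st()
d=cam("wrist"); cv2.imwrite("pics/w3.png",d["img"])
d=cam("scene"); u,v=proj(d,[.456,-.284,.04]).astype(int)
c=d["img"][v-60:v+40,u-60:u+60]; cv2.imwrite("pics/s3c.png",cv2.resize(c,None,fx=6,fy=6,interpolation=cv2.INTER_CUBIC))
```

```text
t 6.4 p [ 0.4544 -0.2763  0.0453] yawx -176.02 F [-0.42  0.53  1.18] M [0.01 0.03 0.02] op 0.9999 z [-0.001  0.001 -1.   ]
```

View pics/s3c.png

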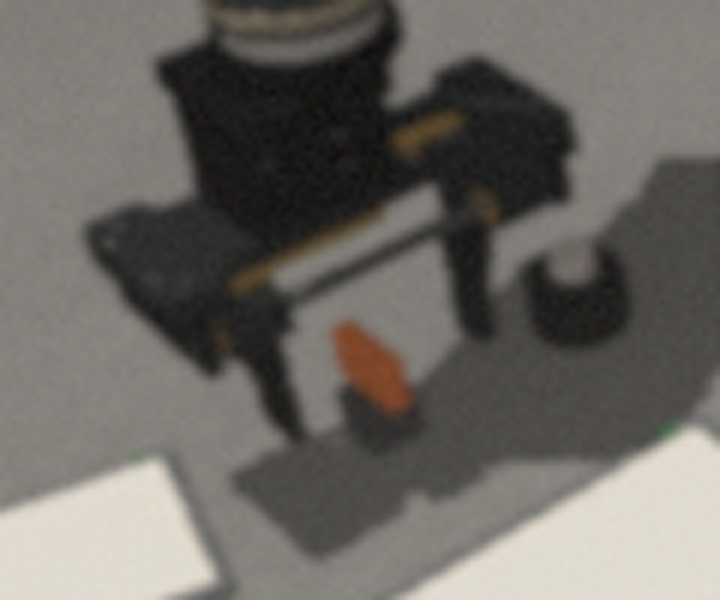

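View pics/w3.png

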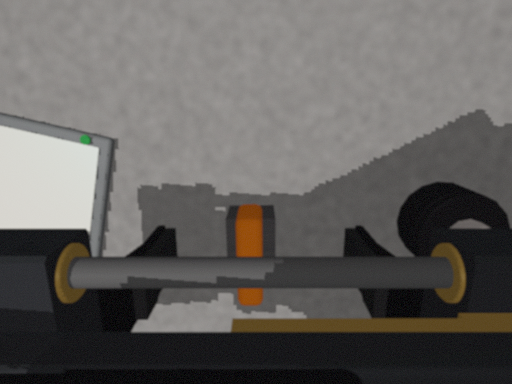

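Run:
```python
from h import *
im=cv2.imread("pics/w3.png"); c=im[190:320,200:300]; cv2.imwrite("pics/w3c.png",cv2.resize(c,None,fx=4.5,fy=4.5,interpolation=cv2.INTER_CUBIC))
d=cam("wrist")
for uv in [(240,206),(261,206),(242,304),(263,304)]: print(ray(d,*uv,.052).round(4))
```

```text
[ 0.4281 -0.2863  0.052 ]
[ 0.4275 -0.2772  0.052 ]
[ 0.4763 -0.2828  0.052 ]
[ 0.4756 -0.2729  0.052 ]
```

View pics/w3c.png

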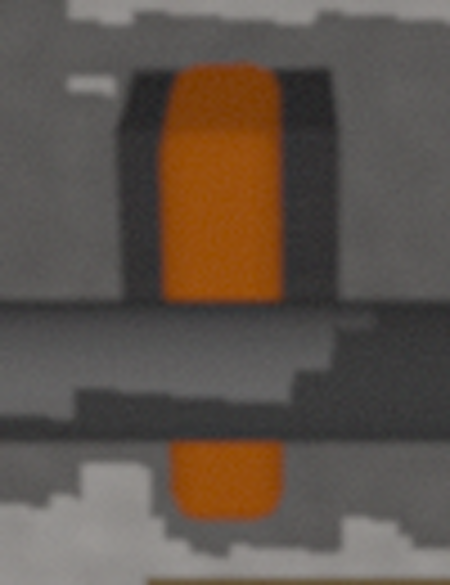

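Run:
```python
from h import *
d=cam("wrist")
P=[ray(d,200+u/4.5,190+v/4.5,.052) for u,v in [(160,130),(280,128),(282,518),(170,520)]]
for p in P: print(p.round(4))
print(np.mean(P,0))
e=P[3]+P[2]-P[0]-P[1]; print(np.degrees(np.arctan2(e[1],e[0])))
```

```text
[ 0.4344 -0.2883  0.052 ]
[ 0.4334 -0.2766  0.052 ]
[ 0.4766 -0.2733  0.052 ]
[ 0.4776 -0.285   0.052 ]
[ 0.45549531 -0.2807859   0.052     ]
4.3257706719062705
```

send_rows(
  plan=[
    [[0.03,-0.15,0,0.05,-1],[0,0,0,0,-0.3],[0,0,0,0,0.3],[0,0,0,0,1],[0,0,0,0,1],[0,0,0,0,1],[0,0,0,0,1],[0,0,0,0,1],[0,0,0,0,1]],
  ],
)

```text
time_s: 7.5
position: [0.4554, -0.2819, 0.046]
tcp_rot: [[-0.997, -0.073, -0.0], [-0.073, 0.997, 0.0], [0.0, 0.0, -1.0]]
force: [-0.3, -0.6, 0.2]
opening: 0.355
```

Run:
```python
from h import *
st()
d=cam("wrist"); im=d["img"]; c=im[190:320,200:320]; cv2.imwrite("pics/w4c.png",cv2.resize(c,None,fx=4.5,fy=4.5,interpolation=cv2.INTER_CUBIC))
```

```text
t 7.5 p [ 0.4554 -0.2819  0.046 ] yawx -175.8 F [-0.26 -0.56  0.18] M [ 0.01 -0.02  0.01] op 0.3554 z [-0.  0. -1.]
```

View pics/w4c.png

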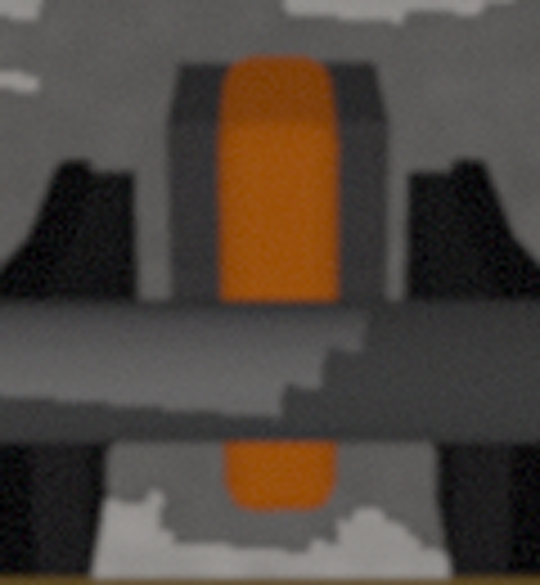

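Still closing (about 56 mm in 0.8 s). I'll continue the close.

send_rows(
  plan=[
    [[0,0,0,0,1],[0,0,0,0,1],[0,0,0,0,1],[0,0,0,0,1],[0,0,0,0,1],[0,0,0,0,1]],
  ],
)

```text
time_s: 8.15
position: [0.4554, -0.2819, 0.046]
tcp_rot: [[-0.997, -0.073, -0.0], [-0.073, 0.997, 0.0], [0.0, 0.0, -1.0]]
force: [-0.3, -0.0, -2.2]
opening: 0.133
```

Run:
```python
from h import *
st()
d=cam("wrist"); im=d["img"]; c=im[190:320,200:320]; cv2.imwrite("pics/w5c.png",cv2.resize(c,None,fx=4.5,fy=4.5,interpolation=cv2.INTER_CUBIC))
```

```text
t 8.15 p [ 0.4554 -0.2819  0.046 ] yawx -175.8 F [-0.26 -0.   -2.22] M [ 0.06 -0.01  0.01] op 0.1329 z [-0.  0. -1.]
```

View pics/w5c.png

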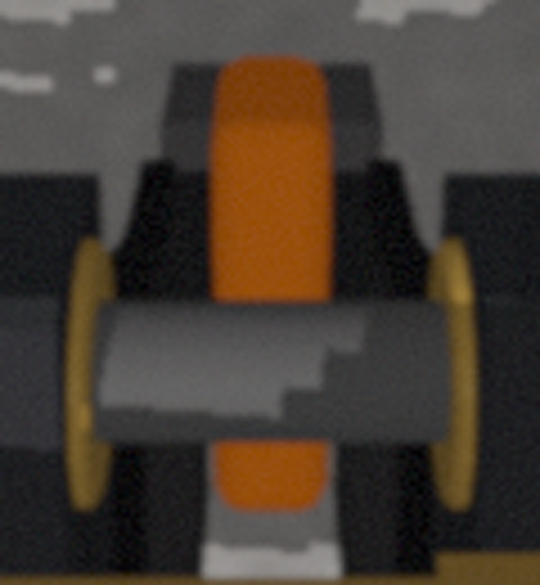

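Run:
```python
from h import *
s=st()
d=cam("wrist")
P=[ray(d,200+u/4.5,190+v/4.5,.052) for u,v in [(211,121),(331,121),(328,508),(216,508)]]
m=np.mean(P,0); print(m)
R=s["tcp_rot"]; print("in tool",R.T@(m-s["position"]))
e=P[3]+P[2]-P[0]-P[1]; print(np.degrees(np.arctan2(e[1],e[0])))
```

```text
t 8.2 p [ 0.4554 -0.282   0.046 ] yawx -175.81 F [ 0.59  0.17 -1.48] M [ 0.07  0.07 -0.05] op 0.1346 z [-0.  0. -1.]
[ 0.45382641 -0.28038478  0.052     ]
in tool [ 0.00140869  0.00167791 -0.006005  ]
4.38595970614286
```

send_rows(
  plan=[
    [[0,0,0.5,0,1],[0,0,0.9,0,1],[0,0.3,0.9,0,1],[0.3,0.9,0.6,-0.5,1],[0.4,0.95,0.3,-0.5,1],[0.4,0.95,0,-0.5,1],[0.4,0.95,0,-0.58,1],[0.4,0.95,0,0,1],[0.4,0.95,0,0,1],[0.4,0.95,0,0,1],[0.45,0.95,0,0,1],[0.45,0.95,0,0,1],[0.45,0.95,0,0,1],[0.45,0.95,0,0,1],[0.4,0.95,0,0,1],[0.3,0.05,0,0,1],[0,0,0,0,1]],
  ],
)

```text
time_s: 9.95
position: [0.6125, 0.0695, 0.142]
tcp_rot: [[-0.991, 0.132, 0.001], [0.132, 0.991, -0.001], [-0.001, -0.0, -1.0]]
force: [0.1, -0.3, -1.6]
opening: 0.138
```

Run:
```python
from h import *
st()
d=cam("wrist"); cv2.imwrite("pics/w6.png",d["img"]); np.savez("w6.npz",pose=d["pose"],mtx=d["mtx"])
u,v=proj(d,[.542,.068,.06]).astype(int); print(u,v)
c=d["img"][v-45:v+45,u-45:u+75]; cv2.imwrite("pics/w6c.png",cv2.resize(c,None,fx=6,fy=6,interpolation=cv2.INTER_CUBIC)); print(u-45,v-45)
```

```text
t 9.95 p [0.6125 0.0695 0.142 ] yawx 172.39 F [ 0.13 -0.28 -1.62] M [ 0.02 -0.02  0.02] op 0.1379 z [ 0.001 -0.001 -1.   ]
240 105
195 60
```

View pics/w6.png

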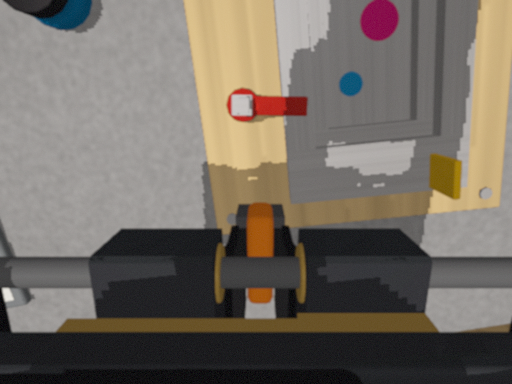

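View pics/w6c.png

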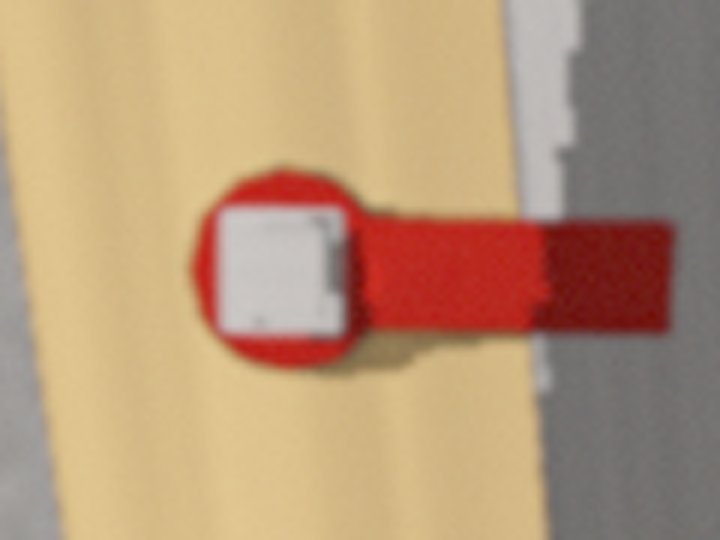

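Run:
```python
from h import *
f=np.load("w6.npz"); d=dict(pose=f["pose"],mtx=f["mtx"])
s=st()
im=cv2.imread("pics/w6.png"); c=im[190:320,200:320]; cv2.imwrite("pics/w6k.png",cv2.resize(c,None,fx=4.5,fy=4.5,interpolation=cv2.INTER_CUBIC))
q=ray(d,241.8,105.2,.066);print("sq",q); print("hub",ray(d,242.5,104.7,.051))
R=s["tcp_rot"]
for p in (q,ray(d,242.5,104.7,.051)): print("tool",(R.T@(p-s["position"])).round(4))
# arm
a=[ray(d,195+u/6,60+v/6,.051)[:2] for u,v in [(400,217),(674,225),(668,332),(400,330)]]
for i,j in((0,1),(3,2)): e=a[j]-a[i]; print("arm cw",np.degrees(np.arctan2(e[0],e[1])))
m=(a[1]+a[2])/2; dr=a[1]-a[0]+a[2]-a[3]; dr/=np.linalg.norm(dr); print(m-.044*dr)
# tab base etc
```

```text
t 10.0 p [0.6114 0.0688 0.1418] yawx 172.31 F [-0.24  0.35 -1.4 ] M [ 0.    0.04 -0.  ] op 0.1363 z [-0.    -0.001 -1.   ]
sq [0.54195907 0.06897946 0.066     ]
hub [0.54164038 0.06872477 0.051     ]
tool [ 0.0689 -0.009   0.0758]
tool [ 0.0691 -0.0093  0.0908]
arm cw 9.18084264248844
arm cw 7.993115229070365
[0.54198672 0.06838655]
```

View pics/w6k.png

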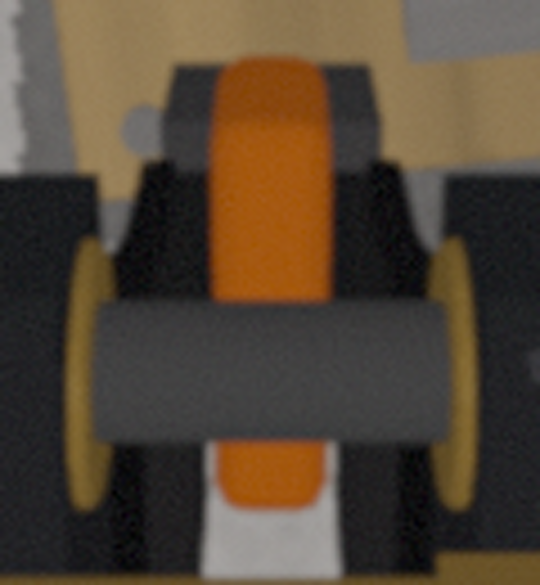

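send_rows(
  plan=[
    [[-0.6,-0.03,0,0,1],[-0.8,-0.04,0,0,1],[-0.7,0,0,0,1],[-0.2,0,-0.2,0,1],[0,0,-0.2,0,1],[0,0,0,0,1]],
  ],
)

```text
time_s: 10.6
position: [0.543, 0.0662, 0.1293]
tcp_rot: [[-0.991, 0.135, -0.0], [0.135, 0.991, -0.0], [0.0, -0.0, -1.0]]
force: [-0.7, 0.2, -0.9]
opening: 0.134
```

Run:
```python
from h import *
st(); imaging.capture("wrist"); st()
d=cam("scene"); st(); u,v=proj(d,[.542,.068,.1]).astype(int)
c=d["img"][v-50:v+50,u-60:u+60]; cv2.imwrite("pics/s7c.png",cv2.resize(c,None,fx=6,fy=6,interpolation=cv2.INTER_CUBIC))
```

```text
t 10.6 p [0.543  0.0662 0.1293] yawx 172.22 F [-0.71  0.19 -0.95] M [ 0.03  0.03 -0.04] op 0.1338 z [-0. -0. -1.]
t 10.65 p [0.5435 0.0663 0.1296] yawx 172.23 F [-0.17 -0.2  -0.79] M [ 0.02 -0.04  0.02] op 0.1347 z [ 0.001 -0.    -1.   ]
t 10.7 p [0.5437 0.0665 0.1298] yawx 172.24 F [ 0.35  0.43 -1.04] M [ 0.05 -0.04  0.01] op 0.134 z [ 0.001 -0.    -1.   ]
```

View pics/s7c.png

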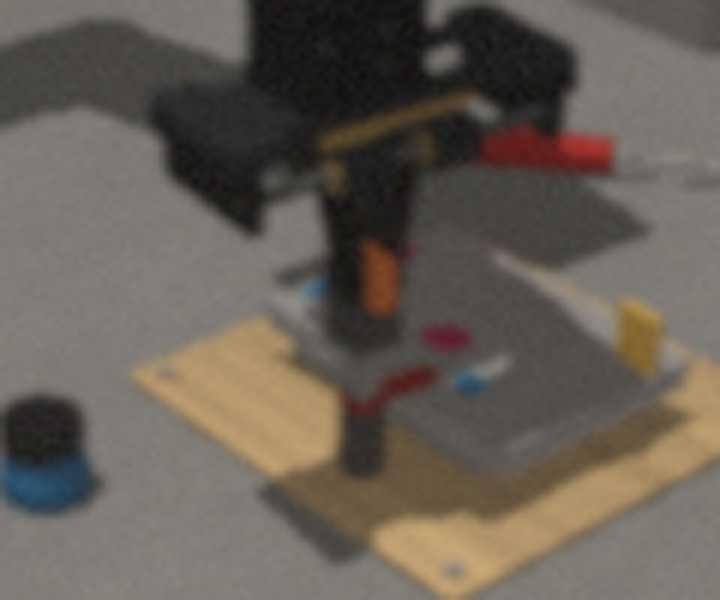

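send_rows(
  plan=[
    [[0,0.02,-0.25,0,1],[0,0,-0.2,0,1],[0,0,-0.1,0,1],[0,0,-0.1,0,1],[0,0,0,0,1]],
  ],
)

```text
time_s: 11.2
position: [0.5421, 0.0676, 0.11]
tcp_rot: [[-0.991, 0.134, -0.001], [0.134, 0.991, 0.0], [0.001, -0.0, -1.0]]
force: [-0.1, 0.6, -1.0]
opening: 0.133
```

Run:
```python
from h import *
st(); imaging.capture("wrist"); st()
```

```text
t 11.2 p [0.5421 0.0676 0.11  ] yawx 172.29 F [-0.06  0.63 -0.98] M [ 0.    0.05 -0.  ] op 0.133 z [-0.001  0.    -1.   ]
t 11.25 p [0.5423 0.0676 0.1103] yawx 172.28 F [ 0.83  0.07 -0.98] M [ 0.02 -0.07 -0.03] op 0.1317 z [-0.  0. -1.]
```

send_rows(
  plan=[
    [[0,0,-0.1,0,1],[0,0,-0.1,0,1],[0,0,-0.1,0,1],[0,0,0,0,1]],
  ],
)

```text
time_s: 11.65
position: [0.5421, 0.0675, 0.1011]
tcp_rot: [[-0.991, 0.135, -0.001], [0.135, 0.991, 0.0], [0.001, -0.0, -1.0]]
force: [-0.2, 0.3, -1.8]
opening: 0.135
```

Run:
```python
from h import *
st(); imaging.capture("wrist"); st()
```

```text
t 11.65 p [0.5421 0.0675 0.1011] yawx 172.27 F [-0.17  0.35 -1.75] M [-0.    0.04  0.04] op 0.1345 z [-0.001  0.    -1.   ]
t 11.7 p [0.5422 0.0676 0.1013] yawx 172.28 F [ 0.58  0.01 -0.94] M [ 0.01  0.03 -0.02] op 0.1335 z [-0.001  0.    -1.   ]
```

send_rows(
  plan=[
    [[0,0,-0.07,0,1],[0,0,-0.07,0,1],[0,0,-0.05,0,1],[0,0,0,0,1]],
  ],
)

```text
time_s: 12.1
position: [0.5425, 0.0675, 0.0968]
tcp_rot: [[-0.991, 0.134, 0.0], [0.134, 0.991, -0.0], [-0.0, -0.0, -1.0]]
force: [-2.5, -0.2, 7.3]
opening: 0.137
```

Run:
```python
from h import *
st(); imaging.capture("wrist"); st()
```

```text
t 12.1 p [0.5425 0.0675 0.0968] yawx 172.29 F [-2.46 -0.17  7.31] M [-0.02  0.33 -0.03] op 0.1373 z [ 0. -0. -1.]
t 12.15 p [0.5426 0.0675 0.0968] yawx 172.28 F [-1.37 -0.24  6.32] M [ 0.    0.35 -0.01] op 0.1373 z [ 0.001 -0.    -1.   ]
```

send_rows(
  plan=[
    [[0,0,0.02,-0.4,1],[0,0,0,-0.8,1],[0,0,0,-0.8,1],[0,0,0,-0.8,1],[0,0,0,-0.8,1],[0,0,0,-0.4,1],[0,0,0,0,1]],
  ],
)

```text
time_s: 12.85
position: [0.5421, 0.0668, 0.0968]
tcp_rot: [[-0.861, 0.509, -0.001], [0.509, 0.861, -0.001], [-0.0, -0.002, -1.0]]
force: [-2.2, -3.2, 3.7]
opening: 0.14
```

Run:
```python
from h import *
st(); 
d=cam("wrist"); cv2.imwrite("pics/w8.png",d["img"]); st()
```

```text
t 12.85 p [0.5421 0.0668 0.0968] yawx 149.42 F [-2.17 -3.22  3.68] M [-0.78  0.41  0.  ] op 0.1398 z [-0.001 -0.001 -1.   ]
t 12.9 p [0.5421 0.0668 0.0969] yawx 149.45 F [-2.01 -4.08  4.15] M [-0.87  0.49  0.02] op 0.1378 z [-0.001 -0.001 -1.   ]
```

View pics/w8.png

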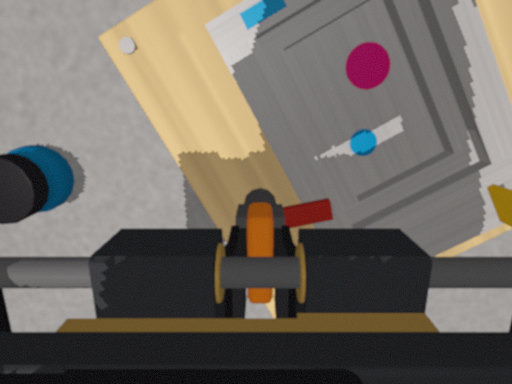

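send_rows(
  plan=[
    [[0,0,0,-0.9,1],[0,0,0,-0.9,1],[0,0,0,-0.9,1],[0,0,0,-0.9,1],[0,0,0,-0.9,1],[0,0,0,-0.9,1],[0,0,0,0,1]],
  ],
)

```text
time_s: 13.6
position: [0.5418, 0.0665, 0.0969]
tcp_rot: [[-0.476, 0.879, -0.001], [0.879, 0.476, -0.002], [-0.001, -0.002, -1.0]]
force: [-2.5, -5.2, 4.9]
opening: 0.13
```

Run:
```python
from h import *
st();
```

```text
t 13.6 p [0.5418 0.0665 0.0969] yawx 118.45 F [-2.55 -5.16  4.92] M [-1.08  0.56  0.  ] op 0.13 z [-0.001 -0.002 -1.   ]
```

send_rows(
  plan=[
    [[0,-0.02,0,-0.9,1],[0,-0.02,0,-0.9,1],[0,0,0,-0.9,1],[0,0,0,-0.9,1],[0,0,0,-0.9,1],[0,0,0,-0.9,1],[0,0,0,-0.9,1],[0,0,0,0,1]],
  ],
)

```text
time_s: 14.4
position: [0.5412, 0.0662, 0.0969]
tcp_rot: [[0.134, 0.991, -0.003], [0.991, -0.134, -0.0], [-0.001, -0.002, -1.0]]
force: [-3.7, -2.3, 6.9]
opening: 0.138
```

Run:
```python
from h import *
st(); 
d=cam("wrist"); cv2.imwrite("pics/w9.png",d["img"]); st()
```

```text
t 14.4 p [0.5412 0.0662 0.0969] yawx 82.31 F [-3.74 -2.31  6.93] M [-0.55  0.76  0.01] op 0.138 z [-0.003 -0.    -1.   ]
t 14.45 p [0.5412 0.0662 0.0968] yawx 82.37 F [-3.26 -2.99  6.5 ] M [-0.57  0.74  0.01] op 0.1362 z [-0.003 -0.    -1.   ]
```

View pics/w9.png

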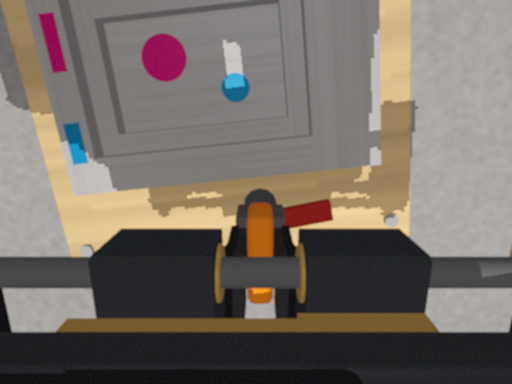

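send_rows(
  plan=[
    [[0,0,0,0,-1],[0,0,0,0,-1],[0,0,0,0,-1],[0,0,0,0,-1],[0,0,0,0,-1],[0,0,0,0,-1],[0,0,0.2,0,-1],[0,0,0.5,0,-1],[0,0,0.9,0,-1],[0,0,0.6,0.0,-1],[0,0,0,0,-1]],
  ],
)

```text
time_s: 15.55
position: [0.5444, 0.0663, 0.1652]
tcp_rot: [[0.134, 0.991, 0.006], [0.991, -0.134, -0.0], [0.0, 0.006, -1.0]]
force: [0.4, -1.2, -0.2]
opening: 0.983
```

Run:
```python
from h import *
st(); 
d=cam("wrist"); cv2.imwrite("pics/w10.png",d["img"]); st()
d=cam("scene"); u,v=proj(d,[.55,.1,.05]).astype(int)
c=d["img"][v-50:v+50,u-60:u+60]; cv2.imwrite("pics/s10c.png",cv2.resize(c,None,fx=6,fy=6,interpolation=cv2.INTER_CUBIC))
```

```text
t 15.55 p [0.5444 0.0663 0.1652] yawx 82.33 F [ 0.42 -1.17 -0.17] M [-0.08  0.07 -0.03] op 0.9828 z [ 0.006 -0.    -1.   ]
t 15.6 p [0.5433 0.0663 0.1638] yawx 82.33 F [-0.44  0.05 -0.31] M [-0.08  0.03 -0.08] op 0.9862 z [ 0.003 -0.    -1.   ]
```

View pics/w10.png

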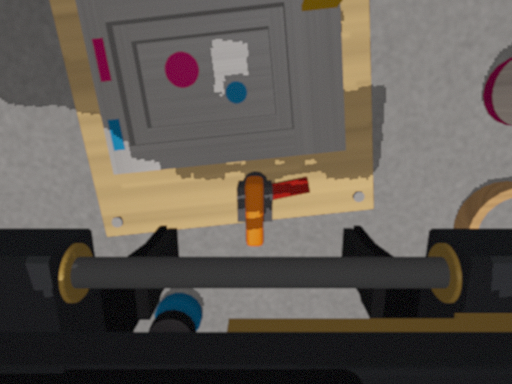

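View pics/s10c.png

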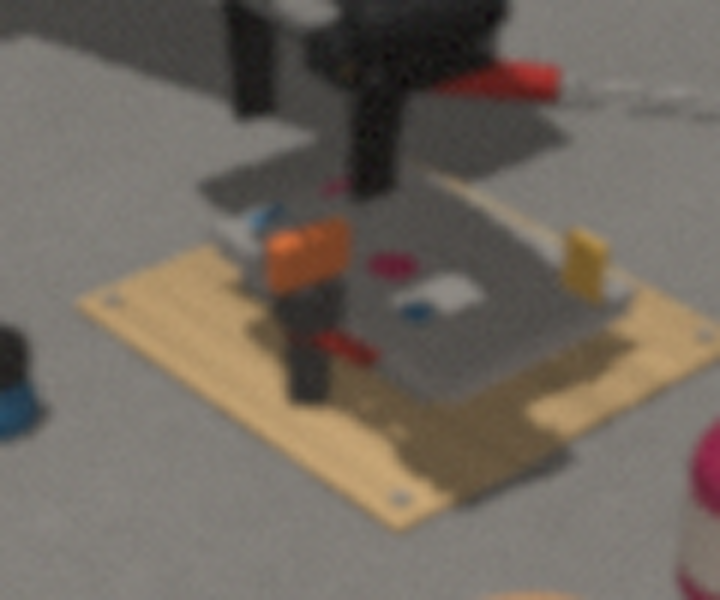

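send_rows(
  plan=[
    [[0.2,0.25,0,0.5,-1],[0.21,0.25,0,1,-1],[0.21,0.25,0,1,-1],[0.21,0.25,0,1,-1],[0.21,0.25,0,1,-1],[0.21,0.25,0,1,-1],[0.21,0.25,0,1,-1],[0.21,0.25,0,1,-1],[0.21,0.25,0,1,-1],[0.21,0.25,0,1,-1],[0.21,0.25,0,1,-1],[0.21,0.25,0,1,-1],[0.21,0.25,0,1,-1],[0.21,0.25,0,1,-1],[0.21,0.25,0,1,-1],[0.21,0.25,0,1,-1],[0.21,0.25,0,1,-1],[0,0,0,0.3,-1],[0,0,0,0,-1]],
  ],
)

```text
time_s: 17.55
position: [0.6482, 0.1936, 0.1609]
tcp_rot: [[-1.0, 0.026, -0.003], [0.026, 1.0, -0.001], [0.003, -0.001, -1.0]]
force: [-0.0, 0.4, -0.5]
opening: 1.002
```

Run:
```python
from h import *
s=st(); 
d=cam("wrist"); cv2.imwrite("pics/w11.png",d["img"]); st(); np.savez("w11.npz",pose=d["pose"],mtx=d["mtx"])
print("tab",[(round(r["conf"],2),np.round(r["at"],4).tolist()) for r in mark_of("wrist","tray_tab")][:3]); st()
print(s["joint_positions"].round(1))
u,v=proj(d,[.6066,.199,.062]).astype(int); print(u,v)
c=d["img"][v-40:v+40,u-50:u+50]; print(u-50,v-40); cv2.imwrite("pics/w11c.png",cv2.resize(c,None,fx=7,fy=7,interpolation=cv2.INTER_CUBIC))
```

```text
t 17.55 p [0.6482 0.1936 0.1609] yawx 178.53 F [-0.05  0.42 -0.54] M [-0.06  0.02  0.  ] op 1.0022 z [-0.003 -0.001 -1.   ]
t 17.6 p [0.6482 0.1935 0.1612] yawx 178.49 F [ 0.49 -0.58  0.26] M [-0.03 -0.01 -0.02] op 0.9994 z [-0.003 -0.001 -1.   ]
tab [(0.66, [0.6092, 0.2014, 0.0664])]
t 17.65 p [0.6484 0.1934 0.1615] yawx 178.49 F [-0.14 -0.41  0.15] M [0.05 0.06 0.04] op 0.9972 z [-0.002 -0.    -1.   ]
[  7.2  39.2  77.9  -0.   63.  -81.3]
263 145
213 105
```

View pics/w11.png

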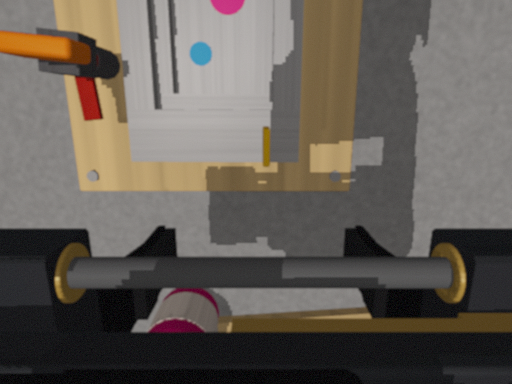

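View pics/w11c.png

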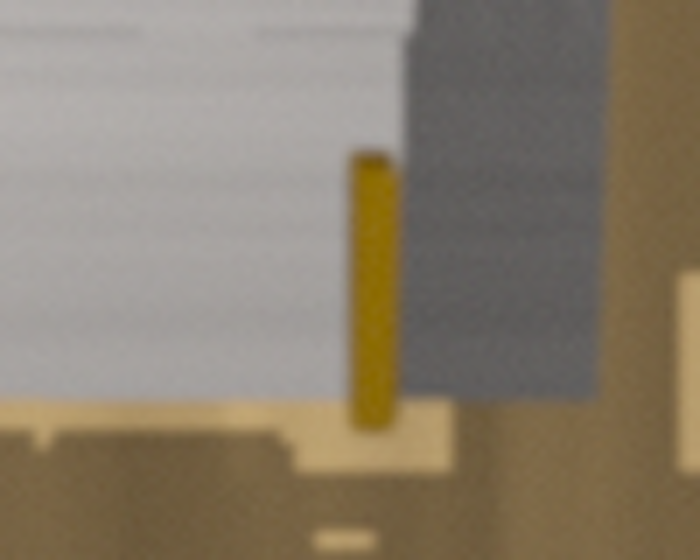

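Run:
```python
from h import *
f=np.load("w11.npz"); d=dict(pose=f["pose"],mtx=f["mtx"])
P=[ray(d,213+u/7,105+v/7,.076) for u,v in [(351,168),(400,172),(396,430),(351,428)]]
for p in P: print(p.round(4))
print(np.mean(P,0)); e=P[2]+P[3]-P[0]-P[1]; print(np.degrees(np.arctan2(e[1],e[0])),np.linalg.norm(e)/2)
Q=[ray(d,213+u/7,105+v/7,.043) for u,v in [(598,397),(607,5)]]; print(Q)
```

```text
[0.5938 0.1987 0.076 ]
[0.5943 0.2034 0.076 ]
[0.6194 0.2026 0.076 ]
[0.6191 0.1982 0.076 ]
[0.60664865 0.2007398  0.076     ]
-1.5898373249911693 0.025245141143298264
[array([0.62209153, 0.22630625, 0.043     ]), array([0.57931786, 0.22709161, 0.043     ])]
```

send_rows(
  plan=[
    [[-0.7,0.18,0,0,0],[-0.69,0,-0.3,0,0.3],[0,0,-0.8,0,0.3],[0,0,-0.8,0,0.3],[0,0,-0.6,0,0.3],[0,0,-0.37,0,0.5],[0,0,0,0,0.5]],
  ],
)

```text
time_s: 18.35
position: [0.6062, 0.1987, 0.0747]
tcp_rot: [[-1.0, 0.026, -0.004], [0.026, 1.0, -0.001], [0.004, -0.001, -1.0]]
force: [-0.2, -0.2, 0.4]
opening: 0.446
```

Run:
```python
from h import *
s=st(); 
d=cam("wrist"); cv2.imwrite("pics/w12.png",d["img"][120:340,120:400].repeat(2,0).repeat(2,1)); st()
d=cam("scene"); st(); u,v=proj(d,[.6,.2,.07]).astype(int)
c=d["img"][v-40:v+40,u-60:u+50]; cv2.imwrite("pics/s12c.png",cv2.resize(c,None,fx=6,fy=6,interpolation=cv2.INTER_CUBIC))
```

```text
t 18.35 p [0.6062 0.1987 0.0747] yawx 178.52 F [-0.16 -0.21  0.37] M [ 0.    0.02 -0.03] op 0.4457 z [-0.004 -0.001 -1.   ]
t 18.4 p [0.6071 0.1989 0.0759] yawx 178.54 F [ 0.19  0.66 -0.74] M [ 0.01 -0.02 -0.03] op 0.4015 z [-0.001 -0.    -1.   ]
t 18.45 p [0.6078 0.1991 0.0767] yawx 178.55 F [ 0.78  0.16 -0.12] M [-0.03  0.01 -0.02] op 0.3579 z [ 0.  0. -1.]
```

View pics/w12.png

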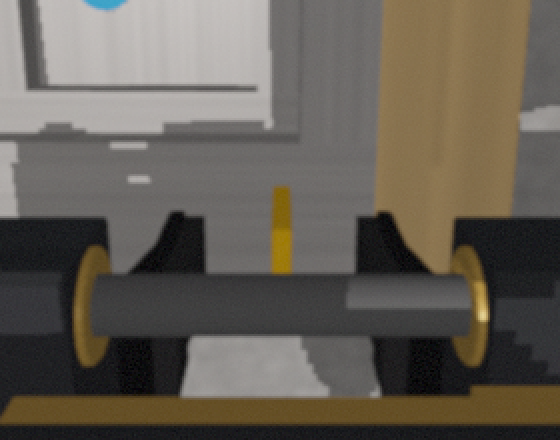

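View pics/s12c.png

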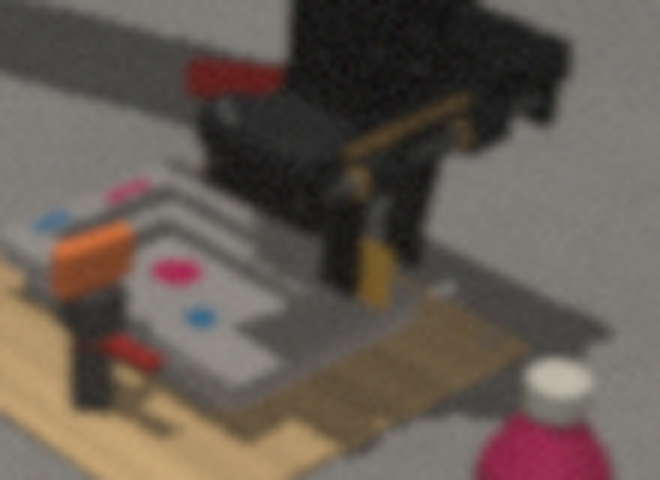

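send_rows(
  plan=[
    [[0,0,-0.05,0,0.8],[0,0,0,0,0.88],[0,0,0,0,0.9],[0,0,0,0,0.9],[0,0,0,0,0.9],[0,0,0,0,0.9]],
  ],
)

```text
time_s: 19.05
position: [0.6077, 0.199, 0.0753]
tcp_rot: [[-1.0, 0.025, 0.001], [0.025, 1.0, -0.0], [-0.001, -0.0, -1.0]]
force: [0.6, -0.8, 3.5]
opening: 0.05
```

Run:
```python
from h import *
for i in range(3): st(); imaging.capture("wrist")
```

```text
t 19.05 p [0.6077 0.199  0.0753] yawx 178.57 F [ 0.62 -0.79  3.47] M [-0.27  0.06 -0.11] op 0.0496 z [ 0.001 -0.    -1.   ]
t 19.1 p [0.6077 0.199  0.0752] yawx 178.56 F [ 0.27 -0.35  2.06] M [-0.25  0.1  -0.13] op 0.0546 z [ 0. -0. -1.]
t 19.15 p [0.6077 0.199  0.0753] yawx 178.57 F [ 0.02 -2.74  2.94] M [-0.27  0.08 -0.14] op 0.0541 z [ 0. -0. -1.]
```

send_rows(
  plan=[
    [[0,0,0.05,0,0.9],[0,0,0.05,0,0.9],[-0.02,0,0.05,0,0.9],[0,0,0,0,0.9]],
  ],
)

```text
time_s: 19.6
position: [0.6069, 0.1994, 0.0792]
tcp_rot: [[-1.0, 0.025, 0.0], [0.025, 1.0, 0.0], [-0.0, 0.0, -1.0]]
force: [1.0, -0.3, -3.0]
opening: 0.057
```

Run:
```python
from h import *
for i in range(2): st(); imaging.capture("wrist")
d=cam("scene"); st(); u,v=proj(d,[.53,.16,.05]).astype(int)
c=d["img"][v-50:v+50,u-70:u+60]; cv2.imwrite("pics/s13c.png",cv2.resize(c,None,fx=6,fy=6,interpolation=cv2.INTER_CUBIC))
```

```text
t 19.6 p [0.6069 0.1994 0.0792] yawx 178.59 F [ 1.05 -0.33 -3.01] M [-0.04 -0.36 -0.05] op 0.0566 z [ 0.  0. -1.]
t 19.65 p [0.6069 0.1994 0.0792] yawx 178.58 F [ 1.09 -1.02 -2.89] M [ 0.01 -0.27 -0.06] op 0.0572 z [ 0.  0. -1.]
t 19.75 p [0.6069 0.1994 0.0792] yawx 178.58 F [ 0.9   0.12 -2.16] M [-0.01 -0.36 -0.08] op 0.055 z [-0.  0. -1.]
```

View pics/s13c.png

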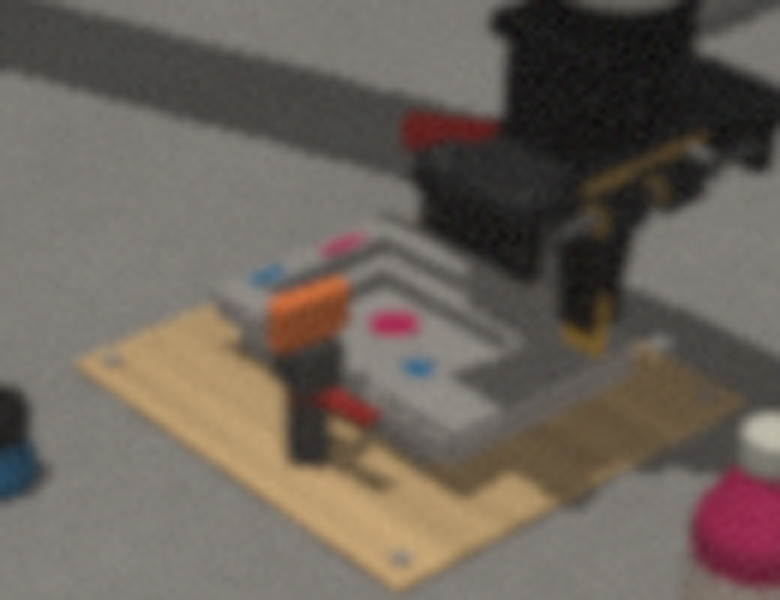

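send_rows(
  plan=[
    [[-0.02,0,0.08,0,0.9],[-0.02,0,0.08,0,0.9],[-0.02,0,0.09,0,0.9],[-0.02,0,0.09,0,0.9],[-0.02,0,0.09,0,0.9],[0,0,0,0,0.9]],
  ],
)

```text
time_s: 20.35
position: [0.6037, 0.1994, 0.0928]
tcp_rot: [[-1.0, 0.025, -0.0], [0.025, 1.0, 0.0], [0.0, 0.0, -1.0]]
force: [0.1, -0.3, -1.5]
opening: 0.055
```

Run:
```python
from h import *
for i in range(1): st(); imaging.capture("wrist")
d=cam("scene"); st(); u,v=proj(d,[.53,.16,.05]).astype(int)
c=d["img"][v-50:v+50,u-70:u+60]; cv2.imwrite("pics/s14c.png",cv2.resize(c,None,fx=6,fy=6,interpolation=cv2.INTER_CUBIC))
```

```text
t 20.35 p [0.6037 0.1994 0.0928] yawx 178.58 F [ 0.1  -0.32 -1.46] M [ 0.1  -0.18 -0.07] op 0.0548 z [-0.  0. -1.]
t 20.45 p [0.6037 0.1993 0.0925] yawx 178.58 F [ 1.08  1.16 -0.99] M [ 0.09 -0.13 -0.03] op 0.0538 z [-0.  0. -1.]
```

View pics/s14c.png

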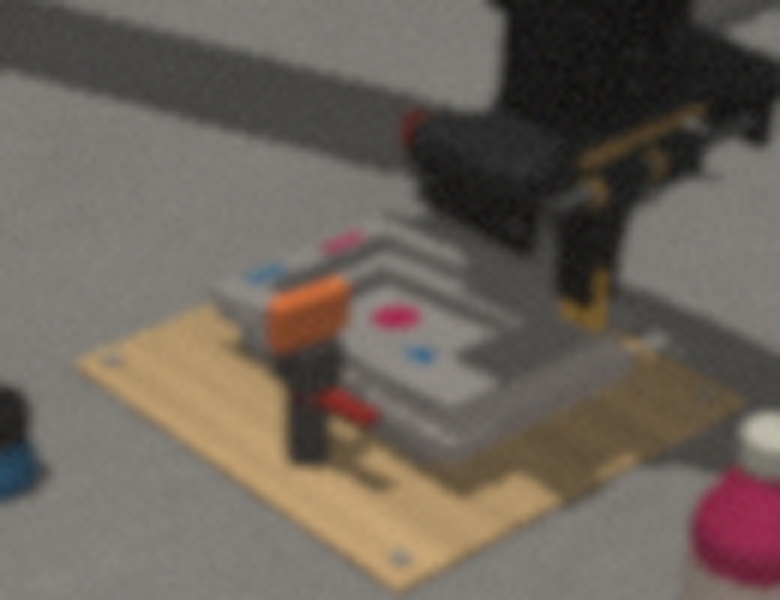

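send_rows(
  plan=[
    [[-0.03,0,0.1,0,0.9],[-0.03,0,0.1,0,0.9],[-0.035,0,0.1,0,0.9],[-0.035,0,0.1,0,0.9],[-0.035,0,0.1,0,0.9],[-0.04,0,0.1,0,0.9],[-0.04,0,0.1,0,0.9],[-0.04,0,0.1,0,0.9],[0,0,0,0,0.9]],
  ],
)

```text
time_s: 21.35
position: [0.5951, 0.1992, 0.1167]
tcp_rot: [[-1.0, 0.025, -0.0], [0.025, 1.0, -0.0], [0.0, -0.0, -1.0]]
force: [-0.2, 0.9, -2.1]
opening: 0.056
```

Run:
```python
from h import *
for i in range(1): st(); d=cam("wrist"); cv2.imwrite("pics/w15.png",d["img"])
d=cam("scene"); st(); u,v=proj(d,[.53,.16,.05]).astype(int)
c=d["img"][v-50:v+50,u-70:u+60]; cv2.imwrite("pics/s15c.png",cv2.resize(c,None,fx=6,fy=6,interpolation=cv2.INTER_CUBIC))
```

```text
t 21.35 p [0.5951 0.1992 0.1167] yawx 178.58 F [-0.2   0.93 -2.13] M [ 0.19 -0.09 -0.1 ] op 0.0562 z [-0. -0. -1.]
t 21.45 p [0.5952 0.1992 0.1164] yawx 178.58 F [ 0.16  1.7  -1.79] M [ 0.22 -0.05 -0.13] op 0.054 z [-0. -0. -1.]
```

View pics/s15c.png

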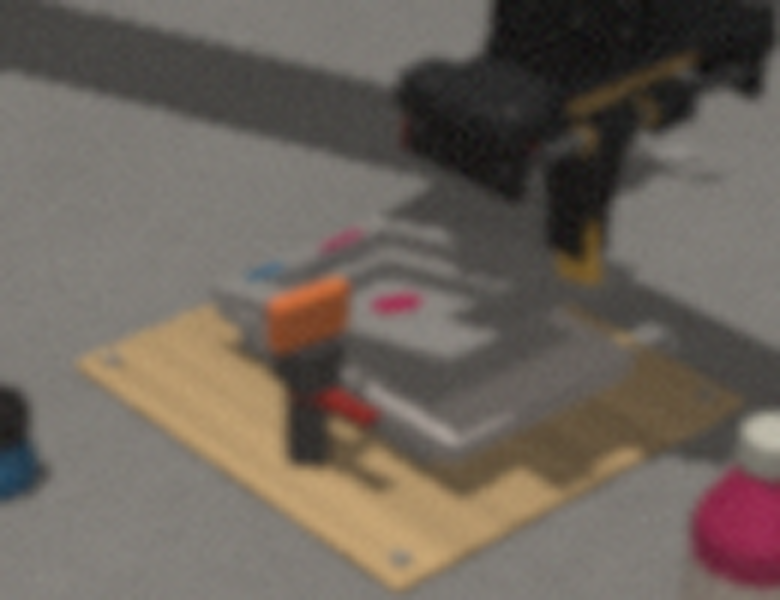

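View pics/w15.png

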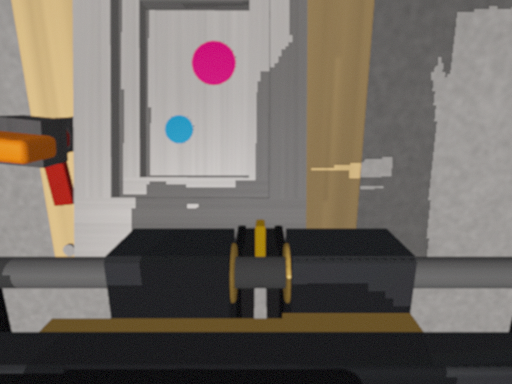

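send_rows(
  plan=[
    [[-0.05,0,0.11,0,0.9],[-0.05,0,0.11,0,0.9],[-0.05,0,0.11,0,0.9],[-0.06,0,0.11,0,0.9],[-0.06,0,0.11,0,0.9],[-0.06,0,0.11,0,0.9],[-0.06,0,0.11,0,0.9],[-0.06,0,0.11,0,0.9],[0,0,0,0,0.9]],
  ],
)

```text
time_s: 22.35
position: [0.5813, 0.1991, 0.1431]
tcp_rot: [[-1.0, 0.025, -0.001], [0.025, 1.0, -0.0], [0.001, -0.0, -1.0]]
force: [-1.7, 0.5, -2.2]
opening: 0.056
```

Run:
```python
from h import *
for i in range(1): st(); d=cam("wrist"); cv2.imwrite("pics/w16.png",d["img"])
d=cam("scene"); st(); u,v=proj(d,[.53,.16,.05]).astype(int)
c=d["img"][v-50:v+50,u-70:u+60]; cv2.imwrite("pics/s16c.png",cv2.resize(c,None,fx=6,fy=6,interpolation=cv2.INTER_CUBIC))
```

```text
t 22.35 p [0.5813 0.1991 0.1431] yawx 178.59 F [-1.69  0.51 -2.21] M [ 0.2  0.1 -0.1] op 0.0556 z [-0.001 -0.    -1.   ]
t 22.45 p [0.5816 0.1991 0.1428] yawx 178.58 F [-1.58  0.56 -0.66] M [ 0.22  0.19 -0.13] op 0.0555 z [-0.001 -0.    -1.   ]
```

View pics/s16c.png

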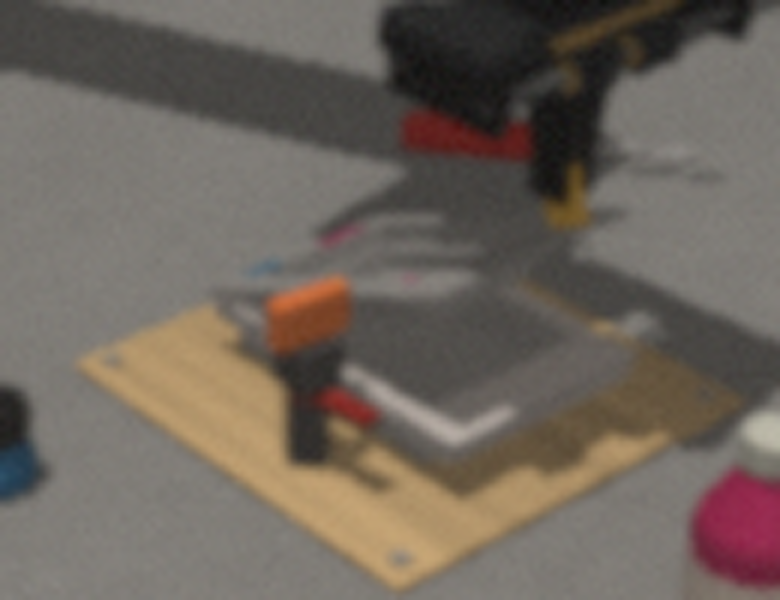

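View pics/w16.png

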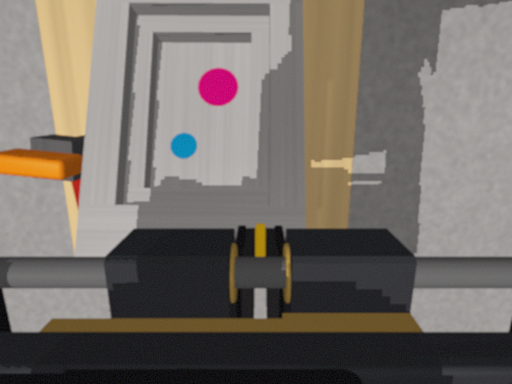

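send_rows(
  plan=[
    [[-0.06,0,0.1,0,0.9],[-0.07,0,0.1,0,0.9],[-0.07,0,0.1,0,0.9],[-0.07,0,0.1,0,0.9],[0,0,0,0,1],[0,0,0,0,1],[0,0,0.05,0,1],[0,0,0.1,0,1],[0,0.02,0.15,0,1],[0,0.02,0.2,0,1],[0,0.02,0.2,0,1],[0,0.02,0.2,0,1],[0,0,0,0,1]],
  ],
)

```text
time_s: 23.75
position: [0.5745, 0.2019, 0.183]
tcp_rot: [[-1.0, 0.025, 0.003], [0.025, 1.0, 0.0], [-0.003, 0.0, -1.0]]
force: [-0.0, -0.0, -1.1]
opening: 0.053
```

Run:
```python
from h import *
for i in range(1): st(); d=cam("wrist"); cv2.imwrite("pics/w17.png",d["img"])
d=cam("scene"); st(); u,v=proj(d,[.53,.16,.05]).astype(int)
c=d["img"][v-60:v+50,u-70:u+60]; cv2.imwrite("pics/s17c.png",cv2.resize(c,None,fx=5,fy=5,interpolation=cv2.INTER_CUBIC))
```

```text
t 23.75 p [0.5745 0.2019 0.183 ] yawx 178.59 F [-0.04 -0.02 -1.11] M [ 0.09 -0.1   0.04] op 0.0535 z [ 0.003  0.    -1.   ]
t 23.85 p [0.5738 0.2017 0.182 ] yawx 178.58 F [ 0.33 -0.15 -0.54] M [ 0.05 -0.06 -0.01] op 0.0569 z [ 0.001  0.    -1.   ]
```

View pics/s17c.png

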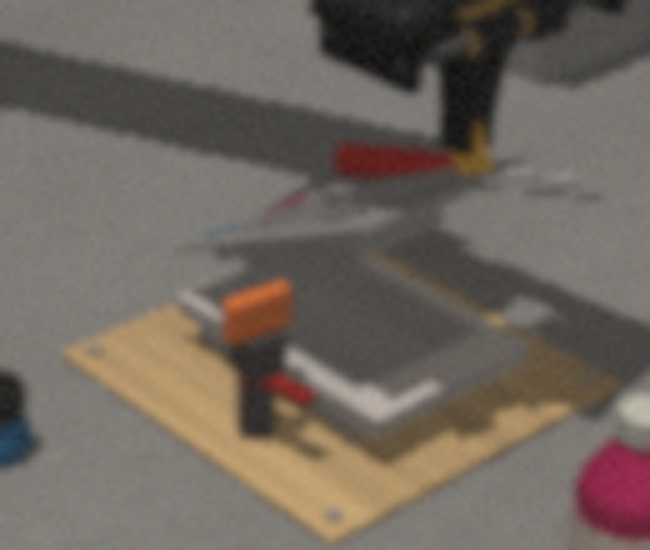

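View pics/w17.png

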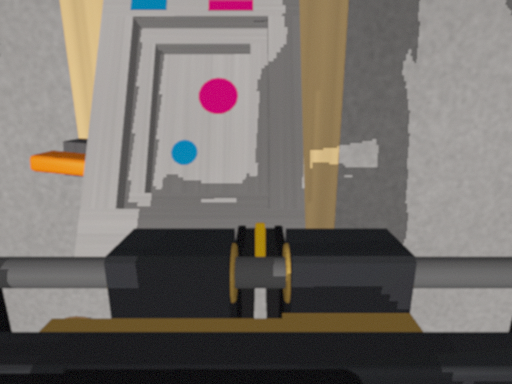

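send_rows(
  plan=[
    [[0,0,0.2,0,1],[0,0,0.4,0,1],[0,0,0.5,0,1],[0,0,0.5,0,1],[0,0,0.5,0,1],[0,0,0.5,0,1],[0,0,0.5,0,1],[0,-0.1,0.3,0,1],[0.05,-0.2,0.2,0,1],[0.1,-0.35,0,0,1],[0.15,-0.5,0,0,1],[0.16,-0.6,0,0,1],[0.16,-0.6,0,0,1],[0.16,-0.6,0,0,1],[0.16,-0.6,0,0,1],[0.16,-0.6,0,0,1],[0.16,-0.6,0,0,1],[0.16,-0.6,0,0,1],[0.16,-0.6,0,0,1],[0.16,-0.6,0,0,1]],
  ],
)

```text
time_s: 25.85
position: [0.6263, 0.0036, 0.2896]
tcp_rot: [[-1.0, 0.025, 0.0], [0.025, 1.0, -0.0], [-0.0, -0.0, -1.0]]
force: [0.9, -0.5, -1.3]
opening: 0.058
```

send_rows(
  plan=[
    [[0.16,-0.6,0,0,1],[0.16,-0.6,0,0,1],[0.16,-0.6,0,0,1],[0.16,-0.6,0,0,1],[0.16,-0.6,0,0,1],[0.16,-0.6,0,0,1],[0.16,-0.6,0,0,1],[0.16,-0.6,0,0,1],[0.16,-0.6,0,0,1],[0.16,-0.6,0,0,1],[0.16,-0.6,0,0,1],[0.16,-0.6,0,0,1],[0.16,-0.6,0,0,1],[0.1,-0.4,0,0,1],[0.05,-0.2,0,0,1],[0,0,0,0,1],[0,0,0,0,1]],
  ],
)

```text
time_s: 27.55
position: [0.6927, -0.2462, 0.2895]
tcp_rot: [[-1.0, 0.024, -0.001], [0.024, 1.0, 0.001], [0.001, 0.001, -1.0]]
force: [-0.6, 0.2, -1.2]
opening: 0.051
```

Run:
```python
from h import *
s=st(); d=cam("wrist"); cv2.imwrite("pics/w18.png",d["img"]); np.savez("w18.npz",pose=d["pose"],mtx=d["mtx"])
for t in ["tray_mid","tray_end","tray_tab"]:
    print("wrist",t,[(round(r["conf"],2),np.round(r["at"],4).tolist()) for r in mark_of("wrist",t)][:2])
for n in ("scene","top"):
    d=cam(n); cv2.imwrite(f"pics/{n}18.png",d["img"])
    for t in ["tray_mid","tray_end","tray_tab","panel_mid","pile","shaft"]:
        print(n,t,[(round(r["conf"],2),np.round(r["at"],4).tolist()) for r in mark_of(n,t)][:2])
st()
```

```text
t 27.55 p [ 0.6927 -0.2462  0.2895] yawx 178.6 F [-0.57  0.22 -1.21] M [ 0.1  -0.06 -0.  ] op 0.0513 z [-0.001  0.001 -1.   ]
wrist tray_mid [(0.72, [0.6243, -0.2819, 0.2168])]
wrist tray_end []
wrist tray_tab [(0.96, [0.6964, -0.2432, 0.2804])]
scene tray_mid [(0.83, [0.629, -0.2856, 0.2128])]
scene tray_end [(0.59, [0.548, -0.2839, 0.1739])]
scene tray_tab [(0.69, [0.4463, -0.0597, 0.003]), (0.6, [0.6949, -0.2442, 0.2757])]
scene panel_mid [(0.82, [0.442, -0.4323, 0.0061]), (0.58, [0.6256, -0.2652, 0.0116])]
scene pile [(0.93, [0.5182, 0.1574, 0.0078])]
scene shaft [(0.75, [0.542, 0.0632, 0.0905]), (0.65, [0.6307, -0.2624, 0.0132])]
top tray_mid [(0.78, [0.6231, -0.2857, 0.2185])]
top tray_end [(0.67, [0.5504, -0.2829, 0.1794])]
top tray_tab [(0.65, [0.6945, -0.2448, 0.2762])]
top panel_mid [(0.56, [0.4494, -0.4388, 0.0084]), (0.48, [0.7786, 0.1196, -0.0013])]
top pile [(0.73, [0.696, -0.2468, 0.2779]), (0.61, [0.5146, 0.1637, 0.0062])]
top shaft [(0.38, [0.5413, 0.062, 0.0617])]
t 28.45 p [ 0.6928 -0.2469  0.2896] yawx 178.57 F [-0.28 -0.42 -1.46] M [ 0.06 -0.04  0.03] op 0.0542 z [-0.  0. -1.]
```

View pics/scene18.png

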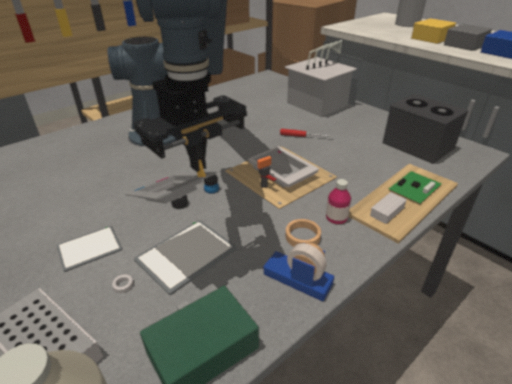

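View pics/top18.png

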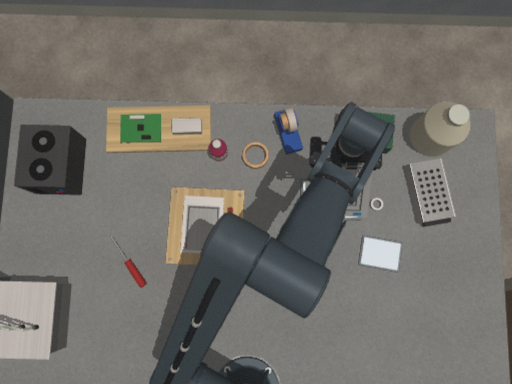

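View pics/w18.png

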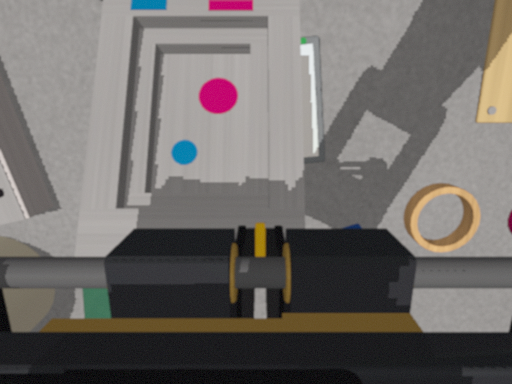

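Run:
```python
from h import *
for n,pose,K,c in [("top",[[0.0242,-0.9869,0.1593,0.368],[-0.9997,-0.0251,-0.0036,-0.0059],[0.0076,-0.1591,-0.9872,1.5946],[0,0,0,1]],(472.618,254.766,198.024),(330,200)),
 ("scene",[[0.6623,0.4395,-0.6067,1.222],[0.7492,-0.391,0.5346,-0.5601],[-0.0023,-0.8087,-0.5882,0.6538],[0,0,0,1]],(369.18,257.14,191.64),(186,254))]:
    d=dict(pose=np.array(pose),mtx=np.array([[K[0],0,K[1]],[0,K[0],K[2]],[0,0,1]]))
    im=cv2.imread(f"pics/{n}0.png"); g=im.min(2)
    m=(g>150).astype(np.uint8); k,l,s,ce=cv2.connectedComponentsWithStats(m); i=l[c[1],c[0]]
    cnt=cv2.findContours((l==i).astype(np.uint8),0,2)[0][0]
    W=np.array([ray(d,*p[0],.010)[:2] for p in cnt],np.float32)
    print(n,s[i],cv2.minAreaRect(W))
```

```text
top [ 303  179   56   41 2041] ((0.6274875402450562, -0.26837289333343506), (0.13204729557037354, 0.18129362165927887), 4.0495710372924805)
scene [ 139  223   92   65 2966] ((0.6268652081489563, -0.2684066593647003), (0.13252921402454376, 0.18167339265346527), 4.106423377990723)
```

send_rows(
  plan=[
    [[0.01,0.1,0,0,1],[0.02,0.2,0,0,1],[0.02,0.2,0,0,1],[0,0.06,0,0,1],[0,0,0,0,1],[0,0,0,0,1],[0,0,0,0,1],[0,0,0,0,1],[0,0,0,0,1]],
  ],
)

```text
time_s: 29.35
position: [0.6943, -0.2303, 0.2896]
tcp_rot: [[-1.0, 0.025, 0.0], [0.025, 1.0, -0.0], [-0.0, -0.0, -1.0]]
force: [-0.3, 0.5, -1.9]
opening: 0.056
```

Run:
```python
from h import *
s=st()
for n in ("wrist","scene","top"):
    d=cam(n); cv2.imwrite(f"pics/{n}19.png",d["img"])
    for t in ["tray_mid","tray_end","tray_tab"]+(["pile","shaft","key_grip"] if n=="scene" else []):
        print(n,t,[(round(r["conf"],2),np.round(r["at"],4).tolist()) for r in mark_of(n,t)][:2])
    if n=="scene":
        u,v=proj(d,[.54,.1,.05]).astype(int)
        c=d["img"][v-50:v+50,u-70:u+60]; cv2.imwrite("pics/s19c.png",cv2.resize(c,None,fx=6,fy=6,interpolation=cv2.INTER_CUBIC))
s=st(); print(np.abs(s["qvel"]).max())
```

```text
t 29.35 p [ 0.6943 -0.2303  0.2896] yawx 178.56 F [-0.26  0.5  -1.88] M [ 0.12 -0.03  0.01] op 0.0558 z [ 0. -0. -1.]
wrist tray_mid [(0.67, [0.626, -0.2687, 0.2133])]
wrist tray_end []
wrist tray_tab [(0.87, [0.6966, -0.2301, 0.2795])]
scene tray_mid [(0.8, [0.626, -0.2662, 0.2118])]
scene tray_end [(0.65, [0.5509, -0.2675, 0.1735])]
scene tray_tab [(0.75, [0.6942, -0.228, 0.2781]), (0.41, [0.3988, 0.4088, -0.0002])]
scene pile [(0.82, [0.5149, 0.1611, 0.0085]), (0.73, [0.4017, 0.4088, 0.0004])]
scene shaft [(0.52, [0.5417, 0.0622, 0.0693])]
scene key_grip [(0.59, [0.5405, 0.0681, 0.0904]), (0.2, [0.5162, 0.1597, 0.0062])]
top tray_mid [(0.93, [0.6233, -0.2636, 0.215])]
top tray_end [(0.95, [0.5513, -0.2673, 0.1795])]
top tray_tab [(0.7, [0.6963, -0.2297, 0.2749])]
t 30.1 p [ 0.6944 -0.2301  0.2896] yawx 178.58 F [ 0.35  0.43 -1.14] M [ 0.07 -0.05 -0.02] op 0.0568 z [-0. -0. -1.]
0.13163360166450963
```

View pics/s19c.png

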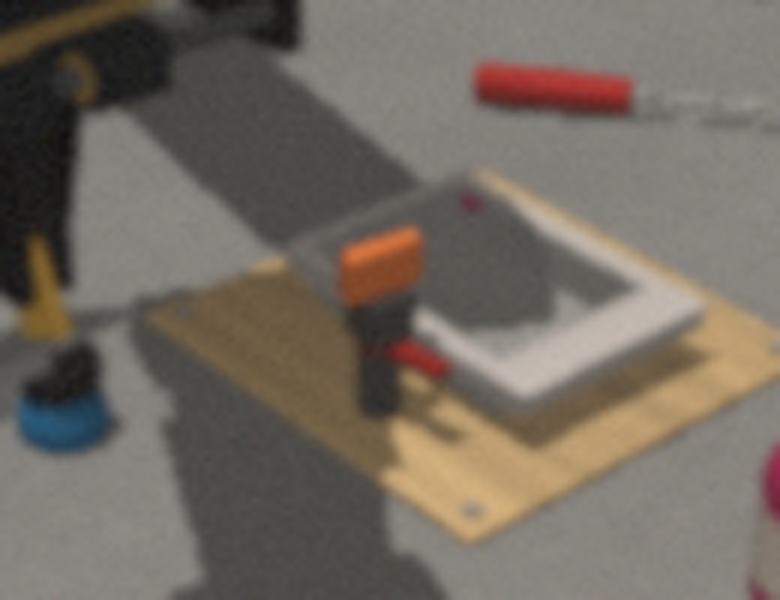

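View pics/scene19.png

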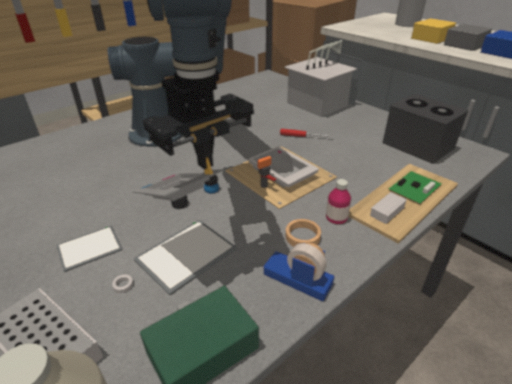

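The tray centre reads about (0.625, -0.266), against a panel centre of about (0.627, -0.268). Its low end is near 0.175 m, the key is seated, the pile is unmoved and the arm is still. I'm handing in.

Run:
```python
from h import *
print(bot.hand_in()); st()
```

```text
the job is handed in; nothing more can be done
None
the job is handed in; nothing more can be done
```

The job is done and handed in at about 30 s. The hand-in gave no verdict, so what follows is from my own checks.

- **Key and latch:** I seated the orange key on the latch shaft; it met the hub with about 7 N at the expected height. I turned it 90° clockwise, which put the latch at about 1.47 rad by picture, then left the key on. The red arm shows clear of the trays.
- **Tray:** I gripped the tab lightly and raised it along an arc to about 0.5 rad of tilt, with the vertical force at my readings no more than about 3 N. I then closed the grip fully and carried the tray to the large panel.
- **Last checks:**
  - The tray centre averages about (0.625, -0.266), against the panel centre at about (0.627, -0.268). Single cameras differ by up to about 5 mm.
  - The marks put the tray's stuck end at about 0.175 m. By geometry the lowest point of the tray is about 0.16 m.
  - The pile reads where it started, and the arm was still. I saw no bystander out of place.
- **Disagreements:** The tray's stuck end could not be checked from the wrist camera, which does not see it. The wrist camera also reads about 1.7 mm off sideways, which I allowed for.

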